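# Open the child-resistant tablet tub at the breakfast bar

### The arm

A 6-joint arm with a two-finger parallel gripper is mounted at the origin on the work surface. World frame = base frame: x ahead of the robot, y to its left, z up, the work surface at z = 0. Lengths are in m, angles in degrees, forces in N, time in s.
With the tool pointing down it reaches from about 0.25 to 0.725 m from the base axis. Payload 9.7 kg.
Tool frame: the origin (TCP) lies between the finger pads, 19 mm behind the fingertips; this is the grasp point; z points along the fingers, y is the line along which they close (so a half turn about z gives the same grasp; the last joint's range is limited). The gripper opens to 85 mm and grips with 20 to 120 N. Pads are 22 mm wide; open, the fingers measure 114 mm over their backs; the gripper's body (76 mm by 85 mm) begins 54 mm behind the grasp point. The pads swing forward as they close: fully open they stand 13 mm farther back than shut.
Start: joints at [-77.12, 4.979, 10.078, 95.1, 0, 90], TCP at [0.123, -0.536, 0.25] pointing down, gripper open.
Joint ranges: [-179.16, 179.16], [-48.56, 103.87], [-65.8, 70.77], [-126.05, 130.52], [-82.76, 87.17], [-180, 180]. Speed limits (degrees/s): [127.2, 127.2, 147.25, 180, 180, 180].

### API

Orientations are given as [roll, pitch, yaw] about the fixed x, y, z axes, in that order (R = Rz(yaw) Ry(pitch) Rx(roll)).
In Python, from workcell import bot, camera, camera_model, outline_of, pinpoint gives the robot as it stands.
- The arm moves only by the tool move_arm, never from a script. Its arguments are lists of equal length, an entry for each row: "jaw": the closure, from 0 (fully open) to 1 (shut); "delta_pos": the shift along the world's x, y, z in m, a list of three; "yaw": the turn about the world's z in rad. In form: {"jaw": [jaw, ...], "delta_pos": [[dx, dy, dz], ...], "yaw": [yaw, ...]}. A call has 1 to 10 rows; each row shifts and turns the commanded pose from where the row before left it; what a row does not reach is not made up. A row lasts 1/12 s, in which the tool goes at most 41.7 mm and 7.16 degrees, less where a joint would pass 70% of its speed; a pose out of reach is approached as far as the arm can. A call with a gripper value outside its range is refused whole. The fingers move at their own pace and stop on an object; "force" is the grip in N (left out, the last holds). Time passes only in rows, so rows that do not move let the fingers close. It gives the time, the measured TCP pose, the force, the opening and the grip force at its end, in the units of the state.
- bot.get_obs(): the state, without advancing time (a new reading comes with each control period).
- camera(name): name is "scene" or "top"; returns the picture (384x512x3 uint8, red, green, blue); there is no depth.
- camera_model(name): a dict with "fx", "fy", "cx", "cy" (pixels), "R" (3x3) and "t" (3): a world point X has camera coordinates R X + t. Camera axes: x right, y down, z forward; pixel columns grow to the right and rows downward; lengths in m; the calibration is good to about 2 mm. A picture is of the moment at which its call begins. camera_model takes no time and is no camera call.
- bot.job_done(): hands the job in; it is judged then, once.
Trained networks look in the newest picture that a camera, given by its name, has taken for a name from the list of things; names that differ only in an ending like _2 or _b are one class to them, and where a whole thing is asked for, a point or a joint stands for the part that bears it (a point fixed in the world has none). Each returns a list of dicts, best first, with "confidence" (0 to 1); they miss things now and then, are a little off and sometimes report something else, mostly with a low value. They report only what shows in the picture. A call takes as long as a camera call.
- outline_of(camera, thing): "mask" (384x512 bool, what is visible of it) and "xy" ([column, row] in pixels, amid what is visible of it).
- pinpoint(camera, thing): "xy" ([column, row] in pixels: a listed point, or the origin of a listed thing).
The state is a dict: "time": time; "q": joint angles; "qd": joint speeds; "joint_efforts": joint torques, N m; "ee_pos": TCP position; "tcp_rot": TCP orientation; "wrist_force": force on the tool from outside, world axes, zero at the start; "torque": the same for the moment, N m; "opening": finger opening in m; "grasp_force": force on a finger pad.
Only numpy, scipy, OpenCV 4.12 (cv2) and the standard library are available. Lean on these libraries where they do the work, as an engineer would, in place of code of your own. Each camera call takes 0.05 s, during which the arm holds its last target. There are 200 camera calls.

### The job

The dishwasher tablets are in the white tub with the blue cap. Press its child-resistant cap down hard and, while keeping it down, turn it counter-clockwise (seen from above) as far as it goes, about 75 degrees, so that it comes open; then let go of it and let it spring back up. Do not press the red cap of the other tub, and leave the white mug where it stands.

Things in the scene. Friction and masses are not known exactly. Their poses are not given: they have to be found in the camera images.
- blue_grip (a point): Centre of the grip bar of the BLUE cap, on the turning axis, 156 mm above the counter: TCP height for a pinch across y. Bar along x: 56 long, 16 thick, 28 high; its top 6 mm above this point, the cap's flat disc (68 across, 22 high) 22 mm below. z up. Moves with the cap, which sinks up to 8 mm on a spring: 7 N to start, 13 N at 5 mm, 17 N at the bottom. Tub 94 mm square, held fast.
- blue_turn (a joint): Turn of the closure inside the blue cap, rad, counter-clockwise from above: 0 closed (start), 1.2 open at its stop. A yellow tab under the cap shows it: over the tub's red dot closed, at the green dot open. Unpressed, the cap spins freely and does nothing; 5 to 8 mm down it catches after about 0.06 rad and drives the closure, so turn the cap 1.3 rad (75 deg). Easy to turn; stays where left.
- red_grip (a point): The same point on the RED cap of an identical white tub (red label), same sizes, axes and mechanism. Not to be pressed. The two tubs, about 300 to 520 mm apart, may stand either way round.
- mug: White ceramic mug, 82 mm across, 90 mm high, handle on its own +y side; stands loose on the counter between the tubs, usually a little farther out. Origin at the centre of its underside, z up.

How it is judged (in metres and radians):
On the way, in this order (a step that is already met when the one before it is completed fails the run):
1. the blue cap is pressed down at least 5 mm (distance of blue_grip from where it was at the start of the episode above 0.005 m), for 0.1 s.
2. the closure in the blue cap is turned open, at least 54 degrees (value of joint blue_turn above 0.95 rad), for 0.2 s.
At the end, for the whole second after the job is handed in: The closure in the blue cap is turned at least 0.95 rad (54 of its 69 degrees) open, and the cap has sprung back up to within 2 mm of its starting height; the red cap is not pressed (within 3 mm) and the mug is within 20 mm of where it stood (value of joint blue_turn above 0.95 rad and distance of blue_grip from where it was at the start of the episode below 0.002 m and distance of red_grip from where it was at the start of the episode below 0.003 m and distance of mug from where it was at the start of the episode below 0.02 m); the robot touches nothing.
It fails at once if the red cap is pressed down more than 3 mm (distance of red_grip from where it was at the start of the episode above 0.003 m).
It fails at once if the mug is moved more than 20 mm (distance of mug from where it was at the start of the episode above 0.02 m).
It also fails if it takes over 35 s, if anything falls off the work surface, if the arm or the gripper's body presses on something with over 40 N, if the wrist force passes 120 N, or if a joint passes its speed limit or range.

## Working session

There is one attempt and no reset: what is moved stays moved. The work goes in short steps, Python scripts to look and compute and a tool call to move; the robot and the scene stay as the last step left them, time stands still between calls to the robot, and variables do not carry over. Pictures are saved under pics/ and viewed, at most 10 in all, crops included, and the job is handed in when it is done.

Besides the shell and the picture viewer there is one more tool, called after "Emit:" by a JSON object that holds its "name" and its "arguments". move_arm: Moves the arm, as the interface text tells. Its arguments: {"type":"object","properties":{"jaw":{"type":"array"},"delta_pos":{"type":"array"},"yaw":{"type":"array"},"force":{"type":"number"}},"required":["jaw","delta_pos","yaw"]}

```bash
mkdir -p pics; cat > h.py <<'E'
import numpy as np,cv2
from workcell import bot,camera,camera_model,outline_of,pinpoint
def tri(px):
    A=[];b=[]
    for n,(u,v) in px.items():
        m=camera_model(n);R=np.array(m["R"]);t=np.array(m["t"])
        for r,c,f,w in((0,m["cx"],m["fx"],u),(1,m["cy"],m["fy"],v)):
            k=(w-c)/f;A.append(R[r]-k*R[2]);b.append(k*t[2]-t[r])
    x,res,_,_=np.linalg.lstsq(np.array(A),np.array(b),rcond=None);return x,res
E
python3 - <<'E'
from h import *
im=[]
for n in("scene","top"):
    im.append(camera(n))
P={}
for th in("blue_grip","red_grip","mug"):
    for n in("scene","top"):
        r=pinpoint(n,th);print(th,n,[(np.round(d["xy"],1),round(d["confidence"],2)) for d in r[:3]])
        if r:P.setdefault(th,{})[n]=r[0]["xy"]
    if len(P.get(th,{}))==2:print(tri(P[th]))
for n,i in zip(("scene","top"),im):cv2.imwrite(f"pics/{n}0.png",i[:,:,::-1])
o=bot.get_obs();print(o["time"],o["ee_pos"],o["tcp_rot"],o["opening"])
E
```

```text
blue_grip scene [(array([373.6, 159.4]), 0.75)]
blue_grip top [(array([154.1, 277.4]), 0.6)]
(array([0.48079028, 0.19583779, 0.16006044]), array([3.13037524e-05]))
red_grip scene []
red_grip top [(array([414.1, 254.3]), 0.89)]
mug scene [(array([259.6, 251.3]), 0.58)]
mug top [(array([267.7, 185.3]), 0.81)]
(array([ 0.67054206, -0.0059953 , -0.00200933]), array([7.49862943e-06]))
0.4 [ 0.122593   -0.5361307   0.24988488] [-1.79988590e+02 -6.69258723e-04  1.28780076e+01] 0.08541214763887808
```

View pics/scene0.png

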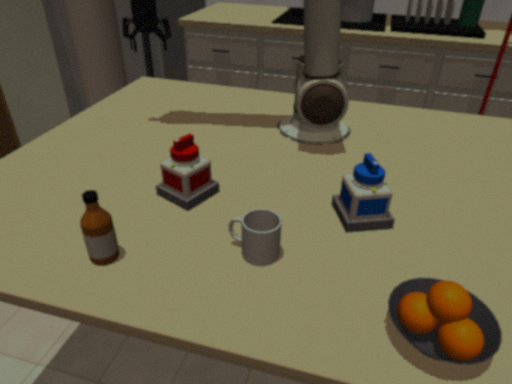

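View pics/top0.png

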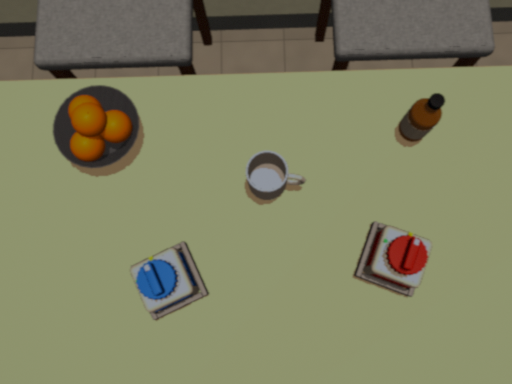

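The top view shows the blue cap at about (156,279) and the red cap at (408,255). The mug is at (268,177). The blue bar is tilted from about (148,266) to (160,295). Next I'll refine the bar centre and yaw.

```bash
python3 - <<'E'
from h import *
S=[];out=[]
for n,(u,v) in(("scene",(369,185)),("top",(160,279))):
    i=camera(n);c=i[v-45:v+45,u-45:u+45,::-1];out.append(cv2.resize(c,None,fx=4.4,fy=4.4,interpolation=cv2.INTER_CUBIC))
    r=pinpoint(n,"blue_grip");print(n,[(d["xy"],d["confidence"]) for d in r])
    o=outline_of(n,"blue_grip")
    if o: 
        m=o[0]["mask"].astype(np.uint8);print(cv2.boundingRect(m),o[0]["xy"],m.sum())
    M=camera_model(n);R=np.array(M["R"]);t=np.array(M["t"]);print("cam at",-R.T@t,M["fx"])
cv2.imwrite("pics/c1.png",np.hstack(out))
# project predicted bar top corners for yaw candidates onto top view
def proj(n,X):
    M=camera_model(n);c=np.array(M["R"])@X+M["t"];return np.array([M["fx"]*c[0]/c[2]+M["cx"],M["fy"]*c[1]/c[2]+M["cy"]])
for z in(.156,.162):
  for n in("scene","top"):print(z,n,proj(n,np.array([.4808,.1958,z])))
E
```

```text
scene [([370.6, 158.8], 0.74)]
(354, 154, 31, 31) [371.8, 171.5] 666
cam at [1.31439751 0.15983632 0.59238196] 404.74058265803944
top [([150.5, 278.2], 0.67)]
(137, 259, 41, 41) [156.8, 277.7] 1268
cam at [ 0.46103169 -0.00652817  0.96788363] 472.08869664458086
0.156 scene [371.51589087 161.13636492]
0.156 top [152.37312779 277.57458708]
0.162 scene [371.97520419 158.78180555]
0.162 top [151.49264232 277.50853741]
```

View pics/c1.png

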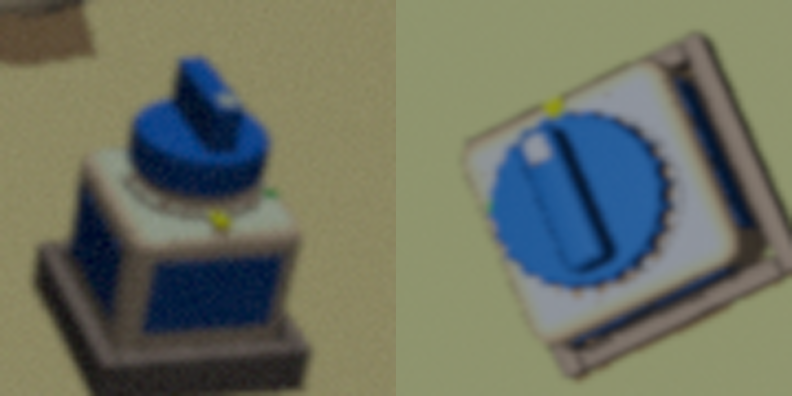

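Emit:
{"name": "move_arm", "arguments": {"jaw": [0,0,0,0,0,0,0,0,0,0], "delta_pos": [[0.015,0.03,0],[0.015,0.03,0],[0.015,0.03,0],[0.015,0.03,0],[0.015,0.03,0],[0.015,0.03,0],[0.015,0.03,0],[0.015,0.03,0],[0.015,0.03,0],[0.015,0.03,0]], "yaw": [0.014,0.014,0.014,0.014,0.014,0.014,0.014,0.014,0.014,0.014]}}

```text
time: 1.53
ee_pos: [0.2728, -0.2347, 0.2502]
tcp_rot: [180.0, -0.0, 20.9]
wrist_force: [0.7, 0.6, 0.6]
opening: 0.0852
grasp_force: 0.0
```

```bash
python3 - <<'E'
from h import *
o=bot.get_obs();print(o["time"],o["ee_pos"],o["tcp_rot"],o["q"])
E
```

```text
1.5333 [ 0.2728331  -0.23470745  0.25018306] [ 1.79958044e+02 -2.41395324e-02  2.09120930e+01] [-4.07050557e+01 -2.07963810e+01 -1.27849443e+01  9.79630494e+01
  1.29360101e-03  1.18382861e+02]
```

Emit:
{"name": "move_arm", "arguments": {"jaw": [0,0,0,0,0,0,0,0,0,0], "delta_pos": [[0.01,0.021,0],[0.01,0.021,0],[0.01,0.021,0],[0.01,0.021,0],[0.01,0.021,0],[0.01,0.021,0],[0.01,0.021,0],[0.01,0.021,0],[0.01,0.021,0],[0.01,0.021,0]], "yaw": [0.12,0.12,0.12,0.12,0.12,0.12,0.12,0.12,0.12,0.12]}}

```text
time: 2.37
ee_pos: [0.3729, -0.025, 0.2502]
tcp_rot: [180.0, 0.0, 90.0]
wrist_force: [0.9, -0.5, 0.8]
opening: 0.0856
grasp_force: 0.0
```

Emit:
{"name": "move_arm", "arguments": {"jaw": [0,0,0,0,0,0,0,0,0,0], "delta_pos": [[0.01,0.02,0],[0.01,0.02,0],[0.01,0.02,0],[0.01,0.02,0],[0.01,0.02,0],[0.01,0.02,0],[0.01,0.02,0],[0.01,0.02,0],[0.01,0.02,0],[0.01,0.02,0]], "yaw": [0.12,0.12,0.12,0.12,0.12,0.12,0.12,0.12,0.12,0.12]}}

```text
time: 3.2
ee_pos: [0.4729, 0.175, 0.25]
tcp_rot: [180.0, 0.0, 158.8]
wrist_force: [0.8, -1.1, -1.1]
opening: 0.0856
grasp_force: 0.0
```

Emit:
{"name": "move_arm", "arguments": {"jaw": [0,0,0,0,0,0,0,0], "delta_pos": [[0.003,0.009,0],[0.0025,0.009,0],[0,0,0],[0,0,0],[0,0,0],[0,0,0],[0,0,0],[0,0,0]], "yaw": [0.12,0.12,0.12,0.12,0.12,0.12,0.02,0]}}

```text
time: 3.87
ee_pos: [0.4781, 0.1918, 0.25]
tcp_rot: [180.0, 0.0, -159.3]
wrist_force: [0.8, 0.2, -0.2]
opening: 0.0852
grasp_force: 0.0
```

```bash
python3 - <<'E'
from h import *
o=bot.get_obs();print(o["time"],o["ee_pos"],o["tcp_rot"],o["q"])
out=[]
for n,(u,v) in(("scene",(369,165)),("top",(160,279))):
    i=camera(n);c=i[v-45:v+45,u-45:u+45,::-1];out.append(cv2.resize(c,None,fx=4.4,fy=4.4,interpolation=cv2.INTER_CUBIC))
cv2.imwrite("pics/c2.png",np.hstack(out))
E
```

```text
3.8667 [0.47809745 0.19184554 0.2500217 ] [ 1.79999559e+02  3.76542995e-03 -1.59298639e+02] [2.18638585e+01 1.83118574e-01 5.11004694e+00 9.49231548e+01
 3.64853015e-04 1.16249761e+00]
```

View pics/c2.png

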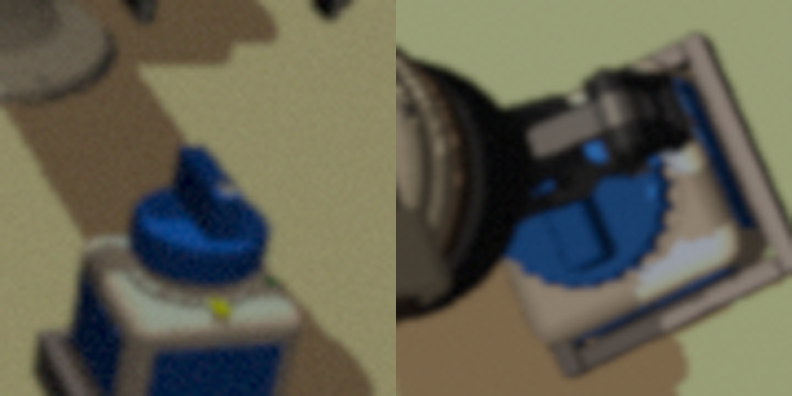

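The bar yaw still reads about 21° and the tool stands over it. I'll shift y by 2 mm, descend and pinch.

Emit:
{"name": "move_arm", "arguments": {"jaw": [0,0,0,0,0,0,0,0], "delta_pos": [[0,0.002,-0.015],[0,0,-0.02],[0,0,-0.02],[0,0,-0.015],[0,0,-0.01],[0,0,-0.008],[0,0,-0.005],[0,0,0]], "yaw": [0,0,0,0,0,0,0,0]}}

```text
time: 4.63
ee_pos: [0.478, 0.1937, 0.1564]
tcp_rot: [-180.0, -0.0, -159.2]
wrist_force: [0.1, 1.0, -0.3]
opening: 0.0855
grasp_force: 0.0
```

Emit:
{"name": "move_arm", "arguments": {"jaw": [0.5,0.8,0.9,0.9,0.9,0.9,0.9,0.9,0.9,0.9], "delta_pos": [[0,0,0],[0,0,0],[0,0,0],[0,0,0],[0,0,0],[0,0,0],[0,0,0],[0,0,0],[0,0,0],[0,0,0]], "yaw": [0,0,0,0,0,0,0,0,0,0], "force": 80}}

```text
time: 5.47
ee_pos: [0.4782, 0.1948, 0.1578]
tcp_rot: [179.9, 0.1, -159.2]
wrist_force: [-2.1, 5.0, 3.7]
opening: 0.0143
grasp_force: 79.2
```

Emit:
{"name": "move_arm", "arguments": {"jaw": [0.9,0.9,0.9,0.9,0.9,0.9,0.9], "delta_pos": [[0,0.001,0],[0,0,-0.003],[0,0,-0.003],[0,0,-0.002],[0,0,-0.001],[0,0,0],[0,0,0]], "yaw": [0,0,0,0,0,0,0]}}

```text
time: 6.05
ee_pos: [0.4783, 0.1951, 0.1501]
tcp_rot: [180.0, 0.1, -159.2]
wrist_force: [-5.5, -1.0, 15.5]
opening: 0.014
grasp_force: 81.1
```

Emit:
{"name": "move_arm", "arguments": {"jaw": [0.9,0.9,0.9,0.9,0.9,0.9,0.9,0.9,0.9], "delta_pos": [[-0.001,0,-0.001],[0,0,0],[0,0,0],[0,0,0],[0,0,0],[0,0,0],[0,0,0],[0,0,0],[0,0,0]], "yaw": [0,0.08,0.08,0.08,0.08,0.08,0.08,0.08,0.08]}}

```text
time: 6.8
ee_pos: [0.4785, 0.1948, 0.1497]
tcp_rot: [-179.8, 0.2, -122.3]
wrist_force: [0.7, -3.1, 15.7]
opening: 0.0144
grasp_force: 81.1
```

Emit:
{"name": "move_arm", "arguments": {"jaw": [0.9,0.9,0.9,0.9,0.9,0.9,0.9,0.9,0.9,0.9], "delta_pos": [[0,0,0],[0,0,0],[0,0,0],[0,0,0],[0,0,0],[0,0,0],[0,0,0],[0,0,0],[0,0,0],[0,0,0]], "yaw": [0.08,0.08,0.08,0.08,0.08,0.08,0.08,0.06,0.04,0]}}

```text
time: 7.63
ee_pos: [0.4791, 0.1948, 0.1498]
tcp_rot: [-179.6, 0.0, -84.6]
wrist_force: [2.8, -2.4, 15.2]
opening: 0.0145
grasp_force: 81.0
```

```bash
python3 - <<'E'
from h import *
o=bot.get_obs();print(o["time"],o["ee_pos"],o["tcp_rot"],o["torque"])
out=[]
for n,(u,v) in(("scene",(369,185)),("top",(160,279))):
    i=camera(n);c=i[v-45:v+45,u-45:u+45,::-1];out.append(cv2.resize(c,None,fx=4.4,fy=4.4,interpolation=cv2.INTER_CUBIC))
cv2.imwrite("pics/c3.png",np.hstack(out))
E
```

```text
7.6333 [0.47906833 0.19484574 0.14979205] [-1.79634924e+02  8.45835818e-03 -8.45961442e+01] [-0.53694783 -0.74490923 -0.03399004]
```

View pics/c3.png

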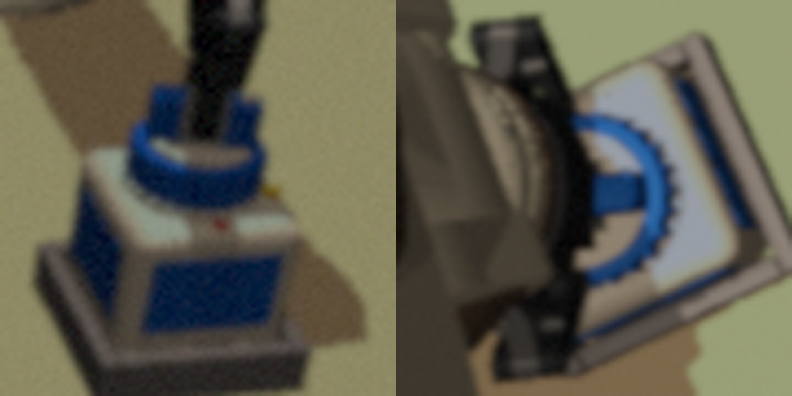

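The yellow tab has moved off the red dot to the green side. I'll turn a touch more, let the cap rise, release and lift away.

Emit:
{"name": "move_arm", "arguments": {"jaw": [0.9,0.9,0.9,0.9,0.9,0.9,0.9,0.9], "delta_pos": [[0,0,0],[0,0,0],[0,0,0],[0,0,0.003],[0,0,0.003],[0,0,0.003],[0,0,0],[0,0,0]], "yaw": [0.03,0.03,0,0,0,0,0,0]}}

```text
time: 8.4
ee_pos: [0.4791, 0.1948, 0.1576]
tcp_rot: [-179.7, -0.0, -81.3]
wrist_force: [7.1, -1.7, 6.8]
opening: 0.0145
grasp_force: 82.2
```

Emit:
{"name": "move_arm", "arguments": {"jaw": [0.6,0.3,0,0,0,0,0,0,0,0], "delta_pos": [[0,0,0],[0,0,0],[0,0,0],[0,0,0],[0,0,0],[0,0,0],[0,0,0],[0,0,0],[0,0,0.01],[0,0,0.02]], "yaw": [0,0,0,0,0,0,0,0,0,0]}}

```text
time: 9.23
ee_pos: [0.4762, 0.1945, 0.1847]
tcp_rot: [179.8, -0.0, -81.3]
wrist_force: [-0.0, -0.4, -0.5]
opening: 0.0859
grasp_force: 0.0
```

Emit:
{"name": "move_arm", "arguments": {"jaw": [0,0,0,0,0,0,0,0,0,0], "delta_pos": [[0,0,0.03],[0,0,0.03],[0,0,0.02],[-0.02,-0.02,0],[-0.02,-0.03,0],[-0.02,-0.03,0],[-0.02,-0.03,0],[-0.02,-0.03,0],[0,-0.02,0],[0,0,0]], "yaw": [0,0,0,0,0,0,0,0,0,0]}}

```text
time: 10.07
ee_pos: [0.3762, 0.0324, 0.2675]
tcp_rot: [-179.9, -0.0, -81.4]
wrist_force: [-0.2, -0.1, -0.2]
opening: 0.0852
grasp_force: 0.0
```

```bash
python3 - <<'E'
from h import *
out=[]
for n,(u,v) in(("scene",(369,185)),("top",(160,279))):
    i=camera(n);c=i[v-45:v+45,u-45:u+45,::-1];out.append(cv2.resize(c,None,fx=4.4,fy=4.4,interpolation=cv2.INTER_CUBIC))
    for th in("blue_grip","mug"):print(n,th,[d["xy"] for d in pinpoint(n,th)[:1]])
cv2.imwrite("pics/c4.png",np.hstack(out))
E
```

```text
scene blue_grip [[374.4, 160.2]]
scene mug [[259.5, 248.9]]
top blue_grip [[152.7, 277.2]]
top mug [[268.1, 184.2]]
```

View pics/c4.png

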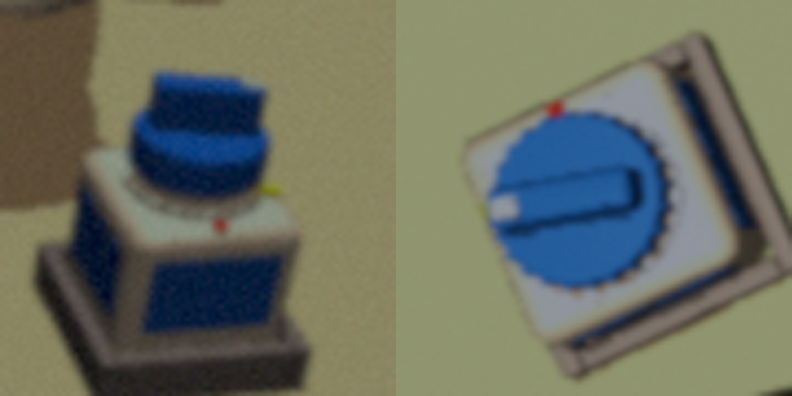

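The red dot is uncovered and the yellow tab sits over the green dot. The cap is back up, the mug hasn't moved and the gripper is clear, so I'm handing in.

```bash
python3 -c "
from h import *
print(bot.job_done())"
```

```text
the job is handed in; nothing more can be done
None
```

The blue cap was pressed, turned open to its green dot and released to spring back up; the red cap and mug were left alone, and the job is handed in (no verdict was returned).

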